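Face up a row of stock bins with a straightedge

ROBOT

A 7-joint arm with a two-finger parallel gripper is mounted at the origin on the work surface. World frame = base frame: x ahead of the robot, y to its left, z up, the work surface at z = 0. Lengths are in m, angles in degrees, forces in N, time in s.
With the tool pointing down it reaches from about 0.425 to 0.875 m from the base axis. Payload 4.7 kg.
Tool frame: the origin (TCP) lies midway between the tips of the shut fingers; the grasp point (between the pads) lies 19 mm behind it; z points along the fingers, y is the line along which they close (so a half turn about z gives the same grasp; the last joint's range is limited). The gripper opens to 87 mm and grips with 3 to 60 N. Pads are 19 mm wide; open, the fingers measure 117 mm over their backs; the gripper's body (75 mm by 190 mm) begins 51 mm behind the grasp point.
Start: joints at [-68.062, 18.392, -4.016, 83.108, 1.295, 78.541, -3.26], TCP at [0.234, 0.606, 0.223] pointing down, gripper open.
Joint ranges: [-163.93, 163.93], [-17.29, 119.83], [-79.2, 71.16], [3.27, 140.29], [-89.18, 269.18], [5.43, 117.66], [-154.24, 154.24]. Speed limits (degrees/s): [147.25, 147.25, 180, 180, 180, 180, 180].

INTERFACE

Orientations are given as [roll, pitch, yaw] about the fixed x, y, z axes, in that order (R = Rz(yaw) Ry(pitch) Rx(roll)).
In Python, from cell import env, viewer, boxes_of, masks_of gives the robot as it stands. The module is installed in compiled form; this text tells all that it offers.
- The arm moves only by the tool apply_moves, never from a script. Its argument "moves" is a list of rows, each a list of 7 numbers: the shift along the tool's x, y, z scaled (see below), then the turn, a rotation vector about the tool's x, y, z scaled (see below), then the opening, from 0 (shut) to 1 (fully open). A call has 1 to 20 rows; each row is the pose to reach, as a shift and turn from the pose commanded when the call began, along the tool's axes at that moment; what a row does not reach only later rows make up. The controller multiplies each number of a shift by 0.2 m and each number of a turn by 1.5 rad. A row lasts 1/10 s, in which the tool goes at most 50 mm and 8.59 degrees, less where a joint would pass 70% of its speed; a pose out of reach is approached as far as the arm can. A call with a number of a shift or a turn outside -1 to 1 is refused whole. A call with a gripper value outside its range is refused whole. The fingers move at their own pace and stop on an object; "grip_force" is the grip in N (left out, the last holds). Time passes only in rows, so rows that repeat a pose let the fingers close. It gives the time, the measured TCP pose, the force, the opening and the grip force at its end, in the units of the state.
- env.get_obs(): the state, without advancing time (a new reading comes with each control period).
- viewer.read_camera(name): name is "scene" or "top" or "wrist"; returns the picture (480x640x3 uint8, red, green, blue); there is no depth.
- viewer.get_calibration(name): a dict with "fov_y" (degrees; the focal length in pixels is half the picture's height over the tangent of half this angle, whatever the lens; pixels are square), "cx", "cy" (the principal point, pixels), "position" and "orientation" of the camera in the world. Camera axes: x right, y up, looking along -z (the intrinsics and any distortion apply to the point x, -y, -z); pixel columns grow to the right and rows downward; lengths in m; the calibration is good to about 2 mm. A picture is of the moment at which its call begins: read the wrist's pose just before it. get_calibration takes no time and is no camera call; for the wrist camera it gives the pose at the moment of the call.
- env.sign_off(): hands the job in; it is judged then, once.
Trained networks look in the newest picture that a camera, given by its name, has taken for a name from the list of things; names that differ only in an ending like _2 or _b are one class to them, and where a whole thing is asked for, a point or a joint stands for the part that bears it (a point fixed in the world has none). Each returns a list of dicts, best first, with "conf" (0 to 1); they miss things now and then, are a little off and sometimes report something else, mostly with a low value. They report only what shows in the picture. A call takes as long as a camera call. They do not tell look-alikes from the thing itself.
- boxes_of(camera, target): "location" ([column, row] in pixels, amid what is visible of it).
- masks_of(camera, target): "pixels" (480x640 bool, what is visible of it) and "location" ([column, row] in pixels, amid what is visible of it).
The state is a dict: "time_s": time; "qpos": joint angles; "joint_velocities": joint speeds; "effort": joint torques, N m; "tool_pos": TCP position; "tool_rot": TCP orientation; "force": force on the tool from outside, world axes, zero at the start; "wrist_torque": the same for the moment, N m; "grip_width": finger opening in m; "grasp_force": force on a finger pad.
Only numpy, scipy, OpenCV 4.12 (cv2) and the standard library are available. Lean on these libraries where they do the work, as an engineer would, in place of code of your own. Each camera call takes 0.05 s, during which the arm holds its last target. There are 200 camera calls.

TASK

The four small blue bins in the row hang out over the front edge of the low white shelf. Take the aluminium straightedge by its red grip and push the row back with its edge, without touching the bins with the gripper, until the fronts of all four are in one straight line, flush with the shelf's front edge. Then lay the straightedge down flat on the bench, let go of it, and leave everything else where it stands.

Things in the scene. Friction and masses are not known exactly. Their poses are not given: they have to be found in the camera images.
- shelf_edge (a point): Middle of the top front edge (towards the robot) of the low white steel shelf fixed on the bench. x points level into the shelf, square to the edge; y along the edge; z up. Shelf 660 mm wide (y), 200 deep (x), deck top 70 mm above the bench. Below the edge the deck's front is a plain upright face 30 mm high (40 to 70 mm above the bench). It is rigid and cannot shift.
- straightedge_grip (a point): Centre of the red grip rail of the loose aluminium straightedge (0.34 kg) lying flat on the bench in front of the shelf; 41 mm above its underside. Rail 14 mm thick (x), 110 mm long (y), from 25 to 57 mm above the underside. x points level, square to the bar, to its pushing edge; y along the bar; z up.
- straightedge_edge (a point): Middle of the straightedge's pushing edge: a plain upright face 15 mm high, 420 mm long, 45 mm ahead (+x) of the grip's centre; the point is half-way up it, 7.5 mm above the underside. The bar is a box section 420 x 60 x 15 mm with black scale marks along this edge; the grip rail stands above its other side. Axes as the grip's.
- bin_bolts_front (a point): Blue open bin of steel bolts, about 0.3 kg, loose on the shelf, one of a row of four in any order. 80 mm wide (y), 125 deep (x), 65 high; flat upright front wall 32 mm high. The point is the middle of its lower front edge, at deck height; x points from front to back, z up. At the start its front hangs 15 to 45 mm over the shelf's edge, a little askew. Slides with friction of 0.5 to 0.7 of its weight.
- bin_fittings_front (a point): Blue open bin of brass fittings, about 0.3 kg, loose on the shelf, one of a row of four in any order. 80 mm wide (y), 125 deep (x), 65 high; flat upright front wall 32 mm high. The point is the middle of its lower front edge, at deck height; x points from front to back, z up. At the start its front hangs 15 to 45 mm over the shelf's edge, a little askew. Slides with friction of 0.5 to 0.7 of its weight.
- bin_caps_front (a point): Blue open bin of black caps, about 0.3 kg, loose on the shelf, one of a row of four in any order. 80 mm wide (y), 125 deep (x), 65 high; flat upright front wall 32 mm high. The point is the middle of its lower front edge, at deck height; x points from front to back, z up. At the start its front hangs 15 to 45 mm over the shelf's edge, a little askew. Slides with friction of 0.5 to 0.7 of its weight.
- bin_sleeves_front (a point): Blue open bin of white sleeves, about 0.3 kg, loose on the shelf, one of a row of four in any order. 80 mm wide (y), 125 deep (x), 65 high; flat upright front wall 32 mm high. The point is the middle of its lower front edge, at deck height; x points from front to back, z up. At the start its front hangs 15 to 45 mm over the shelf's edge, a little askew. Slides with friction of 0.5 to 0.7 of its weight.
- carton_flat: Small cardboard carton 75 x 130 x 60 mm high, on the bench to the right of the shelf. Bystander: leave it. Origin at its underside.
- carton_tall: Cardboard carton 90 x 65 x 85 mm high, on the shelf at the left end of the row. Bystander: leave it. Origin at its underside.
- oil_can: Yellow can, 56 mm across, 85 mm high, on the shelf at the right end of the row. Bystander: leave it. Origin at its underside.
- tape_roll: Roll of clear packing tape lying flat on the bench, 104 mm across, 48 mm high. Bystander: leave it. Origin at its underside.
- scanner: Yellow and grey hand scanner lying on the bench, about 130 x 66 x 36 mm. Bystander: leave it. Origin at its underside.
- screwdriver: Screwdriver lying on the bench. Bystander: leave it. Origin at its underside.
- bin_spare: Larger empty blue bin on the bench to the left of the shelf, 160 x 100 x 75 mm. Bystander: leave it. Origin at its underside.
Mind the look-alikes: they are no part of the job. Leave any green look-alike of the part that bears bin_caps_front alone.

How it is judged:
By the outcome, as a careful person would: the job done as asked, in the order asked, and still so for the second after the job is handed in, with the robot touching nothing.
It also fails if it takes over 48 s, if anything falls off the work surface, if the arm or the gripper's body presses on something with over 40 N, if the wrist force passes 120 N, or if a joint passes its speed limit or range.

## Working session

There is one attempt and no reset: what is moved stays moved. The work goes in short steps, Python scripts to look and compute and a tool call to move; the robot and the scene stay as the last step left them, time stands still between calls to the robot, and variables do not carry over. Pictures are saved under pics/ and viewed, at most 10 in all, crops included, and the job is handed in when it is done.

Besides the shell and the picture viewer there is one more tool, called after ">>>" by a JSON object that holds its "name" and its "arguments". apply_moves: Moves the arm, as the interface text tells. Shifts and turns lie within -1 to 1; 1 stands for 0.2 m of shift or 1.5 rad of turn. Its arguments: {"type":"object","properties":{"moves":{"type":"array","items":{"type":"array","items":{"type":"number","minimum":-1,"maximum":1}}},"grip_force":{"type":"number"}},"required":["moves"]}

```bash
mkdir -p pics; ls; python3 - <<'E'
from cell import env, viewer, boxes_of, masks_of
import cv2
o=env.get_obs(); print({k:o[k] for k in('time_s','tool_pos','tool_rot','force','grip_width')})
for n in('scene','top','wrist'):
    c=viewer.get_calibration(n); print(n,c)
    im=viewer.read_camera(n); cv2.imwrite(f'pics/{n}0.png',im[...,::-1])
    if n!='wrist':
        for t in('straightedge_grip','straightedge_edge','bin_bolts_front','bin_fittings_front','bin_caps_front','bin_sleeves_front','shelf_edge','oil_can','carton_tall','tape_roll','scanner','screwdriver'):
            print(n,t,[(round(b['conf'],2),[round(float(x)) for x in b['location']]) for b in boxes_of(n,t)[:4]])
E
```

```text
pics
{'time_s': 0.0, 'tool_pos': array([0.2341374 , 0.60577432, 0.22145784]), 'tool_rot': array([-1.79890096e+02,  3.74719735e-03,  1.58873818e+02]), 'force': array([-0.12685949,  0.04801591,  0.45319166]), 'grip_width': 0.08655588992844794}
scene {'fov_y': 52.36627250633235, 'cx': 315.49781780988155, 'cy': 232.30429606868674, 'position': array([1.06721856, 0.32014398, 0.99404648]), 'orientation': array([ 34.34215196,  -0.67685301, 120.57074927])}
scene straightedge_grip [(0.87, [351, 234]), (0.33, [428, 350])]
scene straightedge_edge [(0.71, [350, 239])]
scene bin_bolts_front [(0.88, [254, 238])]
scene bin_fittings_front [(0.73, [368, 307])]
scene bin_caps_front [(0.97, [434, 206]), (0.58, [284, 265])]
scene bin_sleeves_front [(0.92, [329, 282]), (0.35, [304, 328])]
scene shelf_edge [(0.82, [302, 328])]
scene oil_can [(0.71, [206, 215]), (0.22, [490, 372])]
scene carton_tall [(0.65, [427, 350])]
scene tape_roll [(0.8, [504, 281]), (0.24, [251, 235])]
scene scanner [(0.77, [196, 140])]
scene screwdriver [(0.9, [152, 166])]
top {'fov_y': 48.68632458982501, 'cx': 317.73258198927516, 'c
[... 208 characters left out ...]
_edge [(0.8, [299, 258]), (0.73, [354, 196])]
top bin_bolts_front [(0.9, [352, 197]), (0.44, [316, 194])]
top bin_fittings_front [(0.86, [241, 194])]
top bin_caps_front [(0.65, [241, 319]), (0.61, [315, 192])]
top bin_sleeves_front [(0.65, [397, 191]), (0.59, [282, 195])]
top shelf_edge [(0.86, [310, 161])]
top oil_can [(0.95, [397, 188])]
top carton_tall [(0.92, [193, 175])]
top tape_roll [(0.9, [156, 272])]
top scanner [(0.69, [479, 280])]
top screwdriver [(0.69, [502, 235])]
wrist {'fov_y': 64.93998315395918, 'cx': 319.1908632923847, 'cy': 239.37151447671812, 'position': array([0.15858453, 0.63536499, 0.38531042]), 'orientation': array([-1.71861297e+01, -3.63590396e-02,  6.88555996e+01])}
```

View pics/top0.png

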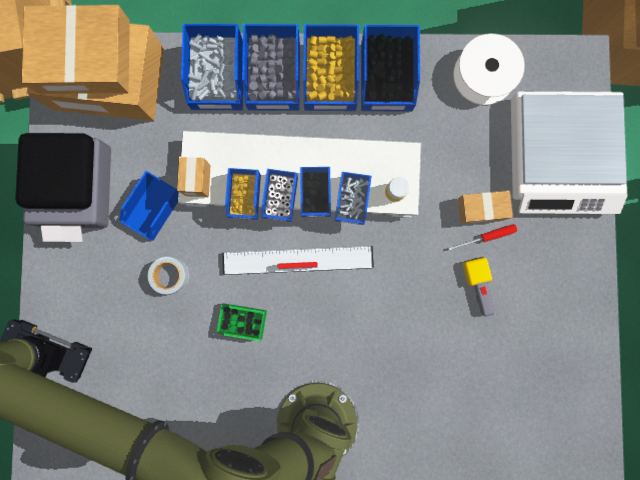

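View pics/scene0.png

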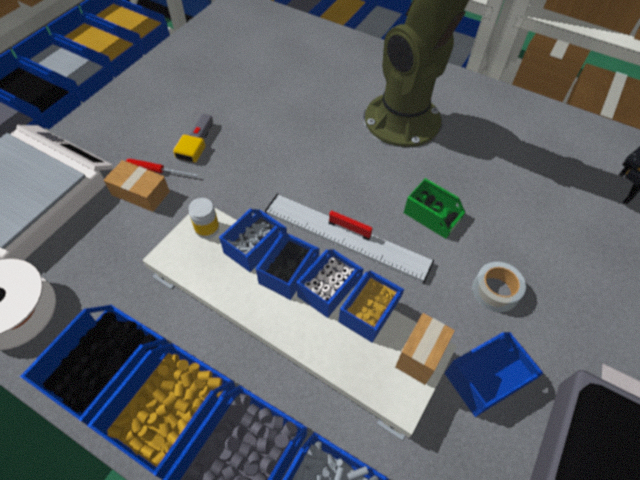

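Candidates in the top view: the straightedge grip is red at (298,265), and the screwdriver handle at (500,233) is also red. The row bins are fittings (242,194), sleeves (280,194), caps (315,192) and bolts (352,197). The green look-alike of the caps bin is at (241,322), and large bins stand along the back at row 65. I choose the red rail on the white bar and the four small blue bins on the white shelf.

```bash
cat > h.py <<'E'
import numpy as np, cv2
from scipy.spatial.transform import Rotation as R
from cell import env, viewer, boxes_of, masks_of
def cam(n):
    c=viewer.get_calibration(n); f=240/np.tan(np.radians(c['fov_y']/2))
    return c,f,R.from_euler('xyz',c['orientation'],degrees=True).as_matrix()
def world(C,px,z):
    c,f,M=C; px=np.atleast_2d(px).astype(float)
    d=np.c_[(px[:,0]-c['cx'])/f,-(px[:,1]-c['cy'])/f,-np.ones(len(px))]@M.T
    return c['position']+d*((z-c['position'][2])/d[:,2])[:,None]
def pix(C,P):
    c,f,M=C; q=(np.atleast_2d(P)-c['position'])@M
    return np.c_[c['cx']-f*q[:,0]/q[:,2], c['cy']+f*q[:,1]/q[:,2]]
def big(m):
    n,l,s,_=cv2.connectedComponentsWithStats(m.astype(np.uint8)); return l==1+np.argmax(s[1:,4])
def red(im): 
    r,g,b=[im[...,i].astype(int) for i in range(3)]; return (r>110)&(g<75)&(b<75)
def rect(m):
    p=np.argwhere(m)[:,::-1].astype(np.float32); return cv2.boxPoints(cv2.minAreaRect(p))
E
python3 - <<'E'
from h import *
np.set_printoptions(precision=4,suppress=True)
for n in('top','scene'):
    im=cv2.imread(f'pics/{n}0.png')[...,::-1]; C=cam(n)
    m=red(im); w=m.copy()*0
    loc=(298,265) if n=='top' else (350,224)
    k,l,s,ce=cv2.connectedComponentsWithStats(m.astype(np.uint8))
    i=min(range(1,k),key=lambda i:np.hypot(*(ce[i]-loc))+(s[i,4]<30)*1e3); print(n,'red area',s[i,4],ce[i])
    print(' grip c',world(C,[ce[i]],.05)[0])
    g=im.min(2)>170
    k,l,s,ce=cv2.connectedComponentsWithStats((g).astype(np.uint8))
    for j in range(1,k):
        if s[j,4]>1200: print(' white',s[j],ce[j])
    viewer.read_camera(n)
    r=masks_of(n,'straightedge_edge')
    print(' mask corners @15mm',[ (a['conf'],world(C,rect(big(a['pixels'])),.015)[:,:2].tolist()) for a in r[:1]])
im=cv2.imread('pics/top0.png')[...,::-1]; C=cam('top')
# shelf front edge: lowest white pixel per column
gr=im.astype(float).mean(2)
pts=[]
for c in list(range(184,220,2))+list(range(376,418,2)):
    col=gr[196:222,c]; d=np.diff(col); 
    j=np.argmin(d); pts.append((c,196+j+.5,d[j]))
P=np.array(pts); print(P[:,1],P[:,2])
print(world(C,P[:,:2],.07)[:,:2])
E
python3 - <<'E'
import cv2
im=cv2.imread('pics/top0.png')[125:285,170:430]
cv2.imwrite('pics/topc.png',cv2.resize(im,None,fx=3,fy=3,interpolation=cv2.INTER_CUBIC))
E
```

```text
top red area 173 [296.9884 264.8439]
 grip c [0.4382 0.058  0.05  ]
 white [ 459   34   66   71 3238] [491.929   65.9527]
 white [  517    91   110   123 11471] [574.1574 148.2824]
 white [ 181  131  241   84 9951] [311.6659 159.7841]
 white [ 224  246  148   28 2777] [298.1732 258.8592]
 mask corners @15mm [(0.89, [[0.47274942242993145, 0.27334533369548486], [0.4962848180756636, -0.1523169305179188], [0.4328695529085187, -0.1553344498196444], [0.4094110961468206, 0.268972224048253]])]
scene red area 294 [350.3878 221.6633]
 grip c [0.4369 0.0572 0.05  ]
 white [  11  126   98   52 1307] [ 54.492  150.1492]
 white [ 271  196  160   83 2675] [350.874 236.963]
 white [  143   198   291   236 16423] [289.854  323.7925]
 white [   0  259   45   74 2274] [ 17.533  290.9516]
 mask corners @15mm [(0.65, [[0.5015446917098401, -0.14813001026390682], [0.40809141128399595, -0.17137582002135493], [0.39617094539641784, 0.26728043801849855], [0.4818257604844607, 0.2719775503452282]])]
[202.5 202.5 202.5 202.5 202.5 202.5 202.5 202.5 203.5 203.5 203.5 203.5
 203.5 203.5 204.5 203.5 205.5 205.5 212.
[... 559 characters left out ...]
0.6064  0.3584]
 [ 0.6065  0.3529]
 [ 0.6065  0.3474]
 [ 0.6065  0.3419]
 [ 0.6066  0.3364]
 [ 0.6066  0.3309]
 [ 0.6039  0.3254]
 [ 0.6039  0.3199]
 [ 0.604   0.3144]
 [ 0.604   0.3089]
 [ 0.6041  0.3034]
 [ 0.6041  0.2979]
 [ 0.6014  0.2923]
 [ 0.6042  0.2869]
 [ 0.5987  0.2813]
 [ 0.5987  0.2758]
 [ 0.5825 -0.1578]
 [ 0.5826 -0.1633]
 [ 0.5826 -0.1688]
 [ 0.5827 -0.1742]
 [ 0.5827 -0.1797]
 [ 0.5827 -0.1852]
 [ 0.5828 -0.1907]
 [ 0.5828 -0.1961]
 [ 0.5829 -0.2016]
 [ 0.5801 -0.2071]
 [ 0.5802 -0.2126]
 [ 0.5802 -0.218 ]
 [ 0.5803 -0.2235]
 [ 0.5803 -0.229 ]
 [ 0.5803 -0.2345]
 [ 0.5804 -0.2399]
 [ 0.5804 -0.2454]
 [ 0.5805 -0.2509]
 [ 0.5805 -0.2564]
 [ 0.5778 -0.2618]
 [ 0.5778 -0.2673]]
```

View pics/topc.png

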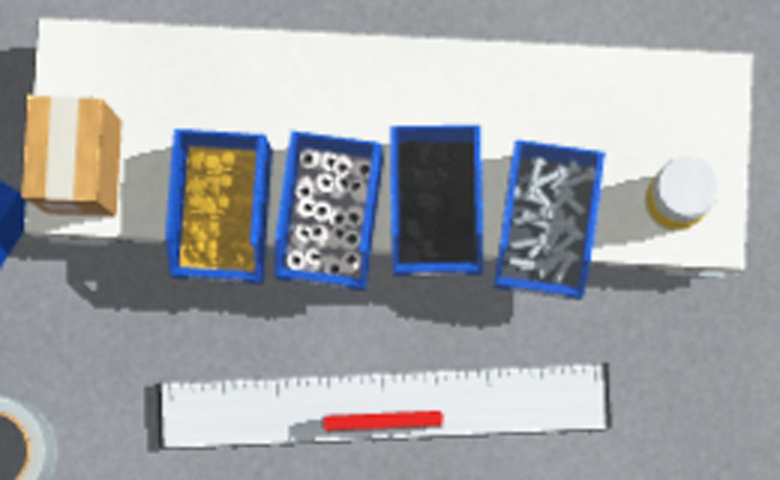

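The crop confirms it: a red rail at crop (382,420) on the white scaled bar, with the four small blue bins overhanging the shelf edge. Next I work out the approach.

```bash
cat >> h.py <<'E'
def row(p,yaw,p0,rpy0):
    A=R.from_euler('xyz',rpy0,degrees=True); B=R.from_euler('xyz',[180,0,yaw],degrees=True)
    return np.r_[A.inv().apply(np.array(p)-p0)/.2,(A.inv()*B).as_rotvec()/1.5].round(4)
E
python3 - <<'E'
from h import *
np.set_printoptions(precision=4,suppress=True)
C=cam('top'); print('row ends',world(C,[[226.7,217.3],[364.2,224]],.102)[:,:2])
o=env.get_obs(); p0=np.array(o['tool_pos']); p0[2]=.223; r0=[180,0,158.87]
T=np.array([.4375,.0575,.2])
w1=p0+(T-p0)*.3; w2=p0+(T-p0)*.64
print(row(w1,136,p0,r0)); print(row(w2,93.2,w1,[180,0,136])); print(row(T,93.2,w2,[180,0,93.2]))
E
```

```text
row ends [[ 0.5624  0.2455]
 [ 0.5471 -0.1228]]
[-0.581  -0.658   0.0345  0.     -0.      0.2661]
[-0.8965 -0.4312  0.0391  0.     -0.      0.498 ]
[-1.0067  0.31    0.0414  0.      0.      0.    ]
```

>>> {"name": "apply_moves", "arguments": {"moves": [[-0.29,-0.33,0.02,0,0,0.13,1],[-0.58,-0.66,0.035,0,0,0.266,1],[-0.58,-0.66,0.035,0,0,0.266,1],[-0.58,-0.66,0.035,0,0,0.266,1],[-0.58,-0.66,0.035,0,0,0.266,1]]}}

```text
time_s: 2.05
tool_pos: [0.2978, 0.4374, 0.216]
tool_rot: [180.0, 0.1, 135.6]
force: [-0.5, 0.4, -0.8]
grip_width: 0.0871
grasp_force: 0.0
```

>>> {"name": "apply_moves", "arguments": {"moves": [[-0.45,-0.22,0.02,0,0,0.25,1],[-0.9,-0.43,0.04,0,0,0.498,1],[-0.9,-0.43,0.04,0,0,0.498,1],[-0.9,-0.43,0.04,0,0,0.498,1],[-0.9,-0.43,0.04,0,0,0.498,1],[-0.9,-0.43,0.04,0,0,0.498,1]]}}

```text
time_s: 2.65
tool_pos: [0.3652, 0.2546, 0.2081]
tool_rot: [180.0, -0.1, 93.1]
force: [-0.8, 1.0, 0.0]
grip_width: 0.087
grasp_force: 0.0
```

>>> {"name": "apply_moves", "arguments": {"moves": [[-1,0.31,0.04,0,0,0,1],[-1,0.31,0.04,0,0,0,1],[-1,0.31,0.04,0,0,0,1],[-1,0.31,0.04,0,0,0,1],[-1,0.31,0.04,0,0,0,1],[-1,0.31,0.04,0,0,0,1]]}}

```text
time_s: 3.25
tool_pos: [0.4386, 0.0583, 0.1998]
tool_rot: [180.0, -0.0, 93.3]
force: [-0.3, 0.5, -0.9]
grip_width: 0.0869
grasp_force: 0.0
```

```bash
python3 - <<'E'
from h import *
np.set_printoptions(precision=4,suppress=True)
o=env.get_obs(); print(o['time_s'],o['tool_pos'],o['tool_rot'],np.array(o['qpos']))
C=cam('wrist'); im=viewer.read_camera('wrist'); cv2.imwrite('pics/w1.png',im[...,::-1])
m=big(red(im)); b=rect(m); W=world(C,b,.057)
print(m.sum(),b,W[:,:2],W.mean(0))
E
```

```text
3.25 [0.4386 0.0583 0.1998] [179.9688  -0.0124  93.2834] [-39.925   -8.1915  26.7002 113.5854   3.8167  73.744  -11.2443]
1990 [[310. 159.]
 [326. 159.]
 [326. 283.]
 [310. 283.]] [[0.4285 0.1117]
 [0.4412 0.1124]
 [0.4479 0.0055]
 [0.4339 0.0047]] [0.4379 0.0586 0.057 ]
```

View pics/w1.png

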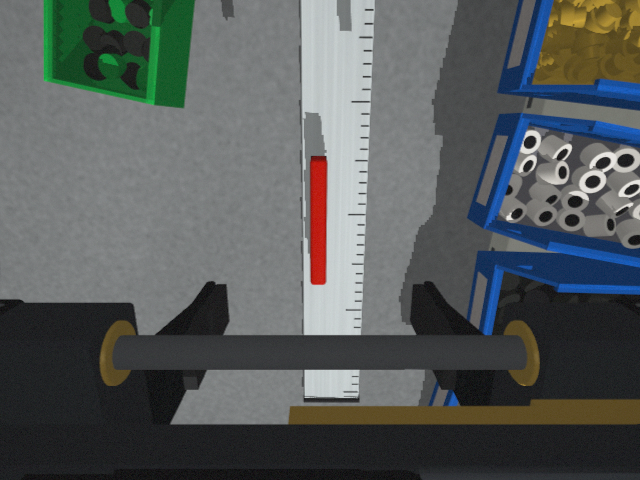

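Rail centre is (0.4379, 0.0586), yaw about 3.3°, which agrees with the top and scene views. I descend and grip.

>>> {"name": "apply_moves", "arguments": {"moves": [[0,0,0.25,0,0,0,1],[0,0,0.5,0,0,0,1],[0,0,0.7,0,0,0,1],[0,0,0.8,0,0,0,1],[0,0,0.875,0,0,0,1],[0,0,0.875,0,0,0,1],[0,0,0.875,0,0,0,1],[0,0,0.875,0,0,0,0],[0,0,0.875,0,0,0,0],[0,0,0.875,0,0,0,0],[0,0,0.875,0,0,0,0],[0,0,0.875,0,0,0,0],[0,0,0.875,0,0,0,0],[0,0,0.875,0,0,0,0],[0,0,0.875,0,0,0,0],[0,0,0.875,0,0,0,0]], "grip_force": 55}}

```text
time_s: 4.9
tool_pos: [0.4378, 0.0583, 0.0245]
tool_rot: [-180.0, -0.0, 93.2]
force: [-0.2, -0.8, 0.5]
grip_width: 0.0234
grasp_force: 0.0
```

>>> {"name": "apply_moves", "arguments": {"moves": [[0,0,0,0,0,0,0],[0,0,0,0,0,0,0],[0,0,0,0,0,0,0],[0,0,0,0,0,0,0],[0,0,0,0,0,0,0],[0,0,-0.05,0,0,0,0],[0,0,-0.1,0,0,0,0],[0,0,-0.1,0,0,0,0]]}}

```text
time_s: 5.7
tool_pos: [0.4391, 0.0586, 0.0462]
tool_rot: [179.8, -0.1, 93.2]
force: [0.5, 0.5, -4.6]
grip_width: 0.0138
grasp_force: 55.0
```

>>> {"name": "apply_moves", "arguments": {"moves": [[0,0,-0.1,0,0,0.03,0],[0.01,0,-0.2,0,0,0.065,0],[0.01,0,-0.2,0,0,0.065,0],[0.01,0.1,-0.2,0,0,0.065,0],[0.01,0.15,-0.2,0,0,0.065,0],[0.01,0.15,-0.2,0,0,0.065,0]]}}

```text
time_s: 6.3
tool_pos: [0.4685, 0.0617, 0.084]
tool_rot: [180.0, 0.1, 87.6]
force: [-0.5, -0.4, -3.3]
grip_width: 0.0137
grasp_force: 55.0
```

```bash
python3 - <<'E'
from h import *
np.set_printoptions(precision=4,suppress=True)
o=env.get_obs(); print(o['time_s'],o['tool_pos'],o['tool_rot'],o['force'],o['wrist_torque'])
im=viewer.read_camera('top'); cv2.imwrite('pics/t2.png',im[...,::-1])
im2=viewer.read_camera('scene'); 
C=cam('scene'); p=np.array(o['tool_pos']); y=np.radians(o['tool_rot'][2]-90)
ex=np.array([np.cos(y),np.sin(y),0]); ey=np.array([-np.sin(y),np.cos(y),0])
# predicted bar top-edge ends, shelf front edge points
zb=p[2]-.0245
E=[p*[1,1,0]+ex*.045+ey*s*.21+[0,0,zb+h] for s in(-1,1) for h in(.015,)]
S=[[.606,.355,.07],[.581,-.235,.07]]
v=im2[...,::-1].copy()
for a,c in((E,(0,0,255)),(S,(255,0,255))):
    q=pix(C,np.array(a)); print(q)
    cv2.line(v,*[tuple(int(round(t)) for t in k) for k in q],c,1)
cv2.imwrite('pics/s2.png',cv2.resize(v[160:400,140:460],None,fx=2.5,fy=2.5,interpolation=cv2.INTER_CUBIC))
E
```

```text
6.3 [0.4685 0.0617 0.084 ] [179.9921   0.0643  87.638 ] [-0.4536 -0.3901 -3.3369] [-0.1491  0.1182 -0.0035]
[[261.2517 199.093 ]
 [420.031  284.6148]]
[[441.8965 336.8318]
 [213.5003 207.362 ]]
```

View pics/s2.png

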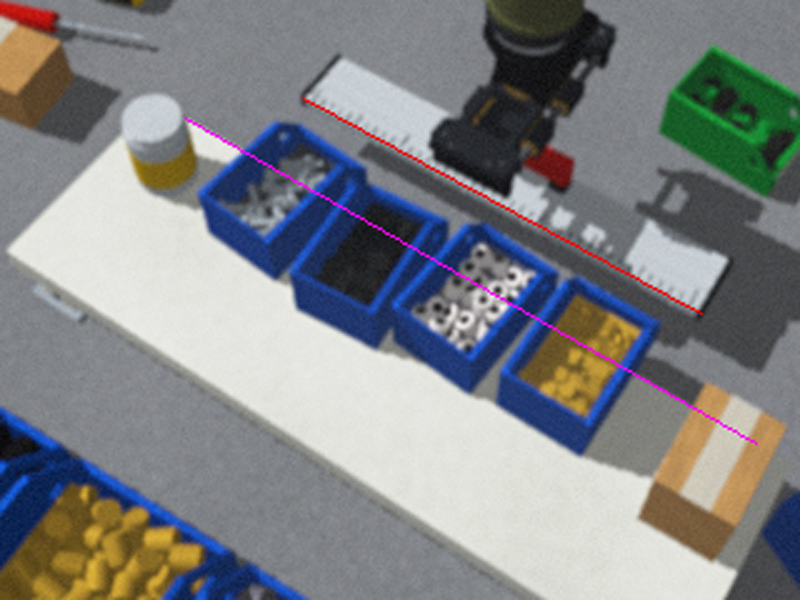

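The bar sits where predicted and lies parallel to the shelf line. I push slowly, with the bar straddling deck height so the shelf face stops it.

>>> {"name": "apply_moves", "arguments": {"moves": [[0.01,0.02,-0.0075,0,0,0,0],[0.01,0.04,-0.0075,0,0,0,0],[0.01,0.06,-0.0075,0,0,0,0],[0.01,0.08,-0.0075,0,0,0,0],[0.01,0.1,-0.0075,0,0,0,0],[0.01,0.12,-0.0075,0,0,0,0],[0.01,0.14,-0.0075,0,0,0,0],[0.01,0.16,-0.0075,0,0,0,0],[0.01,0.18,-0.0075,0,0,0,0],[0.01,0.2,-0.0075,0,0,0,0],[0.01,0.22,-0.0075,0,0,0,0],[0.01,0.24,-0.0075,0,0,0,0],[0.01,0.26,-0.0075,0,0,0,0],[0.01,0.28,-0.0075,0,0,0,0],[0.01,0.295,-0.0075,0,0,0,0],[0.01,0.31,-0.0075,0,0,0,0],[0.01,0.325,-0.0075,0,0,0,0],[0.01,0.34,-0.0075,0,0,0,0],[0.01,0.35,-0.0075,0,0,0,0],[0.01,0.36,-0.0075,0,0,0,0]]}}

```text
time_s: 8.4
tool_pos: [0.5345, 0.0616, 0.0849]
tool_rot: [-179.3, -0.0, 87.6]
force: [-12.2, 0.9, 5.5]
grip_width: 0.0137
grasp_force: 55.0
```

```bash
python3 - <<'E'
from h import *
np.set_printoptions(precision=4,suppress=True)
o=env.get_obs(); print(o['time_s'],o['tool_pos'],o['tool_rot'],o['force'],o['wrist_torque'])
im=viewer.read_camera('scene'); im2=viewer.read_camera('top')
a=cv2.resize(im[170:350,180:440],(780,540))[:300]; a=cv2.resize(im[170:350,180:440],(430,298)); b=cv2.resize(im2[140:275,180:420],(780,300)) 
b=cv2.resize(im2[150:250,200:400],(600,300)); a=cv2.resize(im[190:340,200:420],(440,300))
cv2.imwrite('pics/p3.png',np.vstack([b,cv2.copyMakeBorder(a,0,0,0,160,cv2.BORDER_CONSTANT)])[...,::-1])
E
```

```text
8.4 [0.5345 0.0616 0.0849] [-179.3053   -0.0141   87.6478] [-12.2422   0.8674   5.4517] [ 0.0902  3.0044 -0.0427]
```

View pics/p3.png

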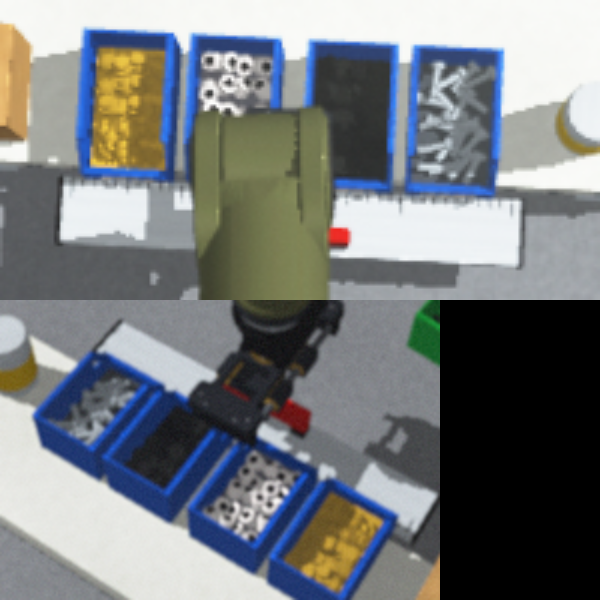

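All four bins are now against the bar: the fronts are lined up in the top crop, and push force is about 12 N. I continue to the shelf stop.

>>> {"name": "apply_moves", "arguments": {"moves": [[0,0.01,-0.003,0,0,0,0],[0,0.02,-0.005,0,0,0,0],[0,0.03,-0.005,0,0,0,0],[0,0.04,-0.005,0,0,0,0],[0,0.05,-0.005,0,0,0,0],[0,0.06,-0.005,0,0,0,0],[0,0.06,-0.005,0,0,0,0]]}}

```text
time_s: 9.2
tool_pos: [0.5476, 0.0607, 0.085]
tool_rot: [-179.5, 0.0, 87.6]
force: [-6.5, 1.2, -4.5]
grip_width: 0.0139
grasp_force: 55.0
```

>>> {"name": "apply_moves", "arguments": {"moves": [[0,0.005,0,0,0,0,0],[0,0.01,0,0,0,0,0],[0,0.01,0,0,0,0,0]]}}

```text
time_s: 9.5
tool_pos: [0.548, 0.0607, 0.0851]
tool_rot: [-179.3, 0.0, 87.6]
force: [-11.4, -0.5, 0.8]
grip_width: 0.0137
grasp_force: 55.0
```

>>> {"name": "apply_moves", "arguments": {"moves": [[0,0.005,0,0,0,0,0],[0,0.01,0,0,0,0,0],[0,0.01,0,0,0,0,0]]}}

```text
time_s: 9.8
tool_pos: [0.548, 0.0607, 0.0852]
tool_rot: [-179.0, 0.0, 87.6]
force: [-17.4, 0.4, 7.4]
grip_width: 0.0135
grasp_force: 55.0
```

>>> {"name": "apply_moves", "arguments": {"moves": [[0,0.005,0,0,0,0,0],[0,0.01,0,0,0,0,0],[0,0.015,0,0,0,0,0],[0,0.015,0,0,0,0,0]]}}

```text
time_s: 10.2
tool_pos: [0.5481, 0.0607, 0.0854]
tool_rot: [-178.6, 0.0, 87.7]
force: [-27.4, 0.7, 15.5]
grip_width: 0.0139
grasp_force: 55.0
```

```bash
python3 - <<'E'
from h import *
np.set_printoptions(precision=4,suppress=True)
o=env.get_obs(); print(o['time_s'],o['tool_pos'],o['tool_rot'],o['force'],o['wrist_torque'])
im=viewer.read_camera('scene'); im2=viewer.read_camera('top')
b=cv2.resize(im2[150:250,190:410],(792,360),interpolation=cv2.INTER_CUBIC)
cv2.imwrite('pics/p4.png',b[...,::-1]); cv2.imwrite('pics/s4.png',im[...,::-1])
E
```

```text
10.2 [0.5481 0.0607 0.0854] [-178.6237    0.003    87.6538] [-27.4121   0.7039  15.5047] [-0.1073  5.8562 -0.0712]
```

View pics/p4.png

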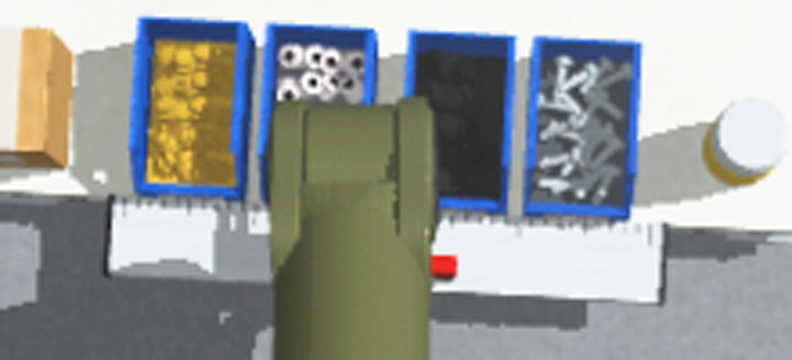

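>>> {"name": "apply_moves", "arguments": {"moves": [[0,-0.02,0,0,0,0,0],[0,-0.04,0,0,0,0,0],[0,-0.06,0,0,0,0,0],[0,-0.09,0,0,0,0,0],[0,-0.14,0,0,0,0,0],[0,-0.24,0,0,0,0,0],[0,-0.38,0,0,0,0,0],[0,-0.5,0,0,0,0,0],[0,-0.58,0,0,0,0,0],[0,-0.58,0,0,0,0,0],[0,-0.58,0,0,0,0,0]]}}

```text
time_s: 11.4
tool_pos: [0.4434, 0.0652, 0.0876]
tool_rot: [179.9, -0.1, 87.6]
force: [-0.1, 0.5, -3.5]
grip_width: 0.0137
grasp_force: 55.0
```

```bash
python3 - <<'E'
from h import *
np.set_printoptions(precision=4,suppress=True)
o=env.get_obs(); print(o['time_s'],o['tool_pos'],o['tool_rot'],o['force'],o['wrist_torque'])
w=viewer.read_camera('wrist')
im=viewer.read_camera('scene'); im2=viewer.read_camera('top')
b=cv2.resize(im2[150:250,190:410],(792,360),interpolation=cv2.INTER_CUBIC)
cv2.imwrite('pics/p5.png',np.vstack([b,cv2.resize(w[100:340,:],(792,240))])[...,::-1]); cv2.imwrite('pics/w5.png',w[...,::-1]); cv2.imwrite('pics/s5.png',im[...,::-1])
E
```

```text
11.4 [0.4434 0.0652 0.0876] [179.8786  -0.0716  87.6392] [-0.1478  0.4659 -3.5451] [-0.0851  0.0087 -0.0255]
```

View pics/p5.png

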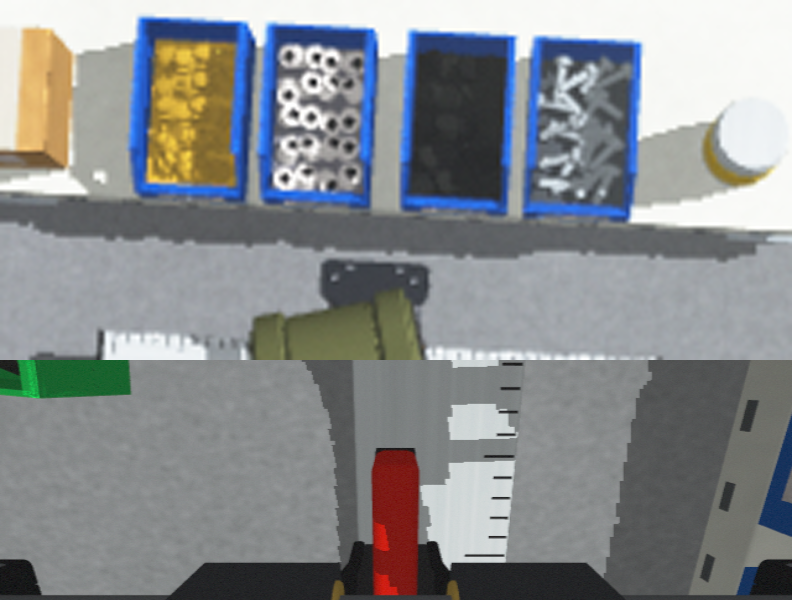

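The bins stand in line at the shelf's edge. I lay the bar down where it started.

>>> {"name": "apply_moves", "arguments": {"moves": [[0,0,0.1,0,0,0,0],[0,0,0.2,0,0,0,0],[0,0,0.26,0,0,0,0],[0,0,0.29,0,0,0,0],[0,0,0.305,0,0,0,0],[0,0,0.305,0,0,0,0],[0,0,0.305,0,0,0,0]]}}

```text
time_s: 12.25
tool_pos: [0.4435, 0.0651, 0.0267]
tool_rot: [179.9, -0.0, 87.6]
force: [0.2, 0.5, -3.4]
grip_width: 0.0134
grasp_force: 55.0
```

>>> {"name": "apply_moves", "arguments": {"moves": [[0,0,0.006,0,0,0,0],[0,0,0.011,0,0,0,0],[0,0,0.011,0,0,0,0]]}}

```text
time_s: 12.55
tool_pos: [0.4433, 0.0652, 0.0245]
tool_rot: [180.0, -0.0, 87.6]
force: [-1.1, -0.4, 2.3]
grip_width: 0.0137
grasp_force: 55.0
```

>>> {"name": "apply_moves", "arguments": {"moves": [[0,0,0,0,0,0,1],[0,0,0,0,0,0,1],[0,0,0,0,0,0,1],[0,0,0,0,0,0,1],[0,0,0,0,0,0,1],[0,0,0,0,0,0,1],[0,0,0,0,0,0,1],[0,0,-0.05,0,0,0,1],[0,0,-0.2,0,0,0,1],[0,0,-0.4,0,0,0,1],[0,0,-0.6,0,0,0,1],[0,0,-0.8,0,0,0,1],[0,0,-1,0,0,0,1],[0,0,-1,0,0,0,1]]}}

```text
time_s: 13.95
tool_pos: [0.4462, 0.0656, 0.2303]
tool_rot: [179.4, -0.3, 87.6]
force: [-0.3, 1.0, -0.2]
grip_width: 0.0871
grasp_force: 0.0
```

>>> {"name": "apply_moves", "arguments": {"moves": [[-0.2,0.15,-0.2,0,0,0,1],[-0.4,0.3,-0.5,0,0,0,1],[-0.4,0.45,-0.8,0,0,0,1],[-0.4,0.5,-0.9,0,0,0,1],[-0.4,0.5,-0.9,0,0,0,1],[-0.4,0.5,-0.9,0,0,0,1],[-0.4,0.5,-0.9,0,0,0,1]]}}

```text
time_s: 14.65
tool_pos: [0.5391, -0.0193, 0.4033]
tool_rot: [-180.0, 0.0, 87.6]
force: [-0.2, 0.5, 0.1]
grip_width: 0.0871
grasp_force: 0.0
```

```bash
python3 - <<'E'
from h import *
np.set_printoptions(precision=4,suppress=True)
o=env.get_obs(); print(o['time_s'],o['tool_pos'],o['tool_rot'],o['force'],o['grip_width'])
C=cam('wrist'); w=viewer.read_camera('wrist'); v=w[...,::-1].copy()
cv2.imwrite('pics/w6.png',v); print(C[0]['position'],C[0]['orientation'])
# line at the stopped bar edge, deck height
y=np.radians(-2.35); p=np.array([.5481+.045*np.cos(y),.0607+.045*np.sin(y),.07]); ey=np.array([-np.sin(y),np.cos(y),0])
q=pix(C,[p-ey*.3,p+ey*.3]); print(q)
E
```

```text
14.65 [ 0.5391 -0.0193  0.4033] [-179.9559    0.0259   87.5786] [-0.2202  0.5435  0.0974] 0.0870754032080332
[0.543  0.0619 0.5661] [-17.1917   0.052   -2.4344]
[[ 353.3696  333.7754]
 [ 368.2303 -183.6519]]
```

View pics/w6.png

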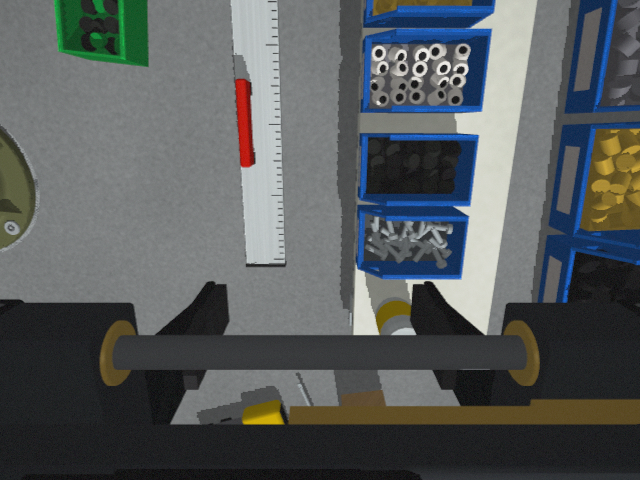

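```bash
python3 - <<'E'
from h import *
w=cv2.imread('pics/w6.png')
a=cv2.resize(w[0:150,335:395],None,fx=4,fy=4,interpolation=cv2.INTER_CUBIC)
b=cv2.resize(w[150:300,335:395],None,fx=4,fy=4,interpolation=cv2.INTER_CUBIC)
cv2.imwrite('pics/w7.png',np.hstack([a,b]))
for r in list(range(0,330,6)):
    print(r, ' '.join('%d,%d,%d'%tuple(w[r,c,::-1]) for c in range(353,364)))
E
```

```text
0 75,78,76 70,70,72 77,78,77 76,77,78 74,76,76 77,78,77 73,76,77 80,77,78 88,89,84 97,99,93 89,92,91
6 73,75,75 73,76,75 71,73,73 71,73,73 72,73,72 74,75,75 75,76,77 78,78,79 90,91,86 97,100,93 91,95,93
12 74,77,75 73,75,76 75,77,77 75,74,75 75,77,78 73,74,74 77,78,77 80,82,80 93,93,89 93,97,95 70,79,91
18 74,77,76 74,76,78 71,74,73 75,76,78 73,74,76 75,77,77 73,77,77 82,84,82 100,103,96 87,90,91 50,65,88
24 76,78,77 74,74,75 74,77,75 73,74,74 75,77,77 76,75,77 74,77,76 73,72,73 73,74,73 88,92,93 38,56,86
30 72,74,72 72,73,75 72,72,71 77,78,77 73,74,75 74,76,75 69,71,69 70,70,70 82,85,81 105,104,100 115,116,109
36 73,73,75 76,77,77 74,79,77 77,79,78 77,78,77 74,76,75 71,71,73 80,81,78 86,89,85 103,106,98 119,120,113
42 75,74,76 74,75,75 73,75,75 74,76,76 77,77,77 73,74,75 80,83,80 96,97,92 95,97,95 70,79,90 17,45,83
48 72,73,73 72,75,73 76,75,75 73,74,72 75,75,75 73,74,73 81,81,82 95,98,90 94,96,95 55,69,90 25,47,86
54 75,75,76 75,77,75 72,73,73 77,77,78 75,75,76 74,77,77 84,87,85 101,102,97 94,97,95 75,84,93 92,94,97
60 73,75,76 74,75,76 74,77,76 77,78,79 74,76,75 77,77,79 88,89,86 
[... 4460 characters left out ...]
,218,208 217,218,208
300 118,119,114 170,171,161 219,220,212 219,220,210 218,220,211 220,222,213 221,222,214 220,222,214 221,222,213 220,221,212 219,220,211
306 126,127,119 183,184,174 220,222,214 220,221,211 219,221,213 219,221,213 220,221,213 220,221,213 219,218,212 218,220,209 217,220,209
312 142,144,137 204,205,193 219,221,213 220,222,213 220,222,214 220,221,213 219,222,213 219,221,213 218,219,212 217,220,212 220,222,213
318 144,144,137 208,210,197 218,220,210 217,219,211 218,219,212 216,218,207 216,218,209 217,218,210 216,217,208 218,219,210 218,217,208
324 151,152,145 214,216,204 218,221,210 220,221,213 218,221,212 219,221,212 219,221,212 219,220,209 218,219,210 218,219,211 218,219,210
```

View pics/w7.png

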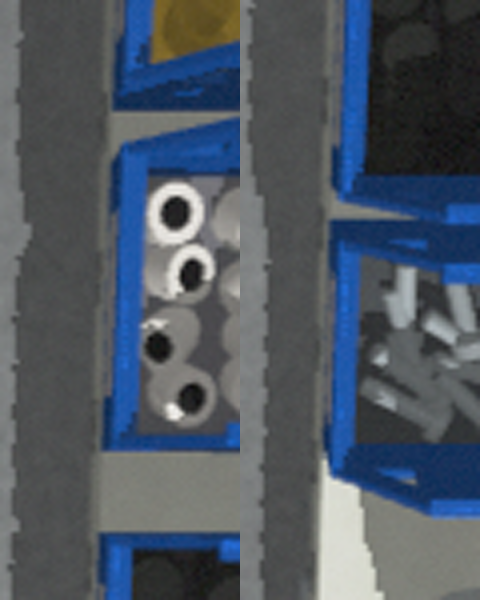

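The zoomed wrist view shows every bin's lower front edge within about half a pixel (under 1 mm) of the deck edge: columns 362, 359.5, 358 and 355.7. The bar lies flat and released, and nothing else has moved.

```bash
python3 -c "
from cell import env
print(env.sign_off())"
```

```text
the job is handed in; nothing more can be done
None
```

I pushed the four bins back until their fronts lined up flush with the shelf edge (within about 1 mm by the wrist camera). The straightedge is lying flat on the bench, released, and the job was handed in at about 15 s; sign-off returned no verdict.

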